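# Slide the blank out over the end of the ledge for deburring

## Robot

A 6-joint arm with a two-finger parallel gripper is mounted at the origin on the work surface. World frame = base frame: x ahead of the robot, y to its left, z up, the work surface at z = 0. Lengths are in m, angles in degrees, forces in N, time in s.
With the tool pointing down it reaches from about 0.4 to 0.825 m from the base axis. Payload 7 kg.
Tool frame: the origin (TCP) lies between the finger pads; the fingertips stand 14 mm ahead of it and the grasp point (between the pads) lies 5 mm behind it; z points along the fingers, y is the line along which they close (so a half turn about z gives the same grasp; the last joint's range is limited). The gripper opens to 88 mm and grips with 3 to 60 N. Pads are 19 mm wide; open, the fingers measure 130 mm over their backs; the gripper's body (78 mm by 193 mm) begins 47 mm behind the grasp point.
Start: joints at [-60.04, 20.546, 0.682, 0, -70.136, -16.507], TCP at [0.157, -0.656, 0.241] pointing down, gripper open.
Joint ranges: [-176.03, 176.03], [-82.01, 121.73], [-58.28, 71.71], [-173.87, 95.51], [-174.79, -0.11], [-173.66, 173.66]. Speed limits (degrees/s): [136.94, 136.94, 172.46, 180, 180, 180].

## Interface

Orientations are given as [roll, pitch, yaw] about the fixed x, y, z axes, in that order (R = Rz(yaw) Ry(pitch) Rx(roll)).
In Python, from plant import status, cams, job gives the robot as it stands. The module is installed in compiled form; this text tells all that it offers.
- The arm moves only by the tool step_arm, never from a script. Its arguments are lists of equal length, an entry for each row: "xyz": the shift along the tool's x, y, z each as a share of 20 cm, from -1 to 1, a list of three; "yaw": the turn about the tool's z as a share of 360 degrees, from -1 to 1; "claw": the closure, from -1 (fully open) to 1 (shut). A call has 1 to 20 rows; each row is the pose to reach, as a shift and turn from the pose commanded when the call began, along the tool's axes at that moment, turning the shorter way round; what a row does not reach only later rows make up. A row lasts 1/12 s, in which the tool goes at most 41.7 mm and 7.16 degrees, less where a joint would pass 70% of its speed; a pose out of reach is approached as far as the arm can. A call with a number of a shift or a turn outside -1 to 1 is refused whole. A call with a gripper value outside its range is refused whole. The fingers move at their own pace and stop on an object; "grip_force" is the grip in N (left out, the last holds). Time passes only in rows, so rows that repeat a pose let the fingers close. It gives the time, the measured TCP pose, the force, the opening and the grip force at its end, in the units of the state.
- status.get_state(): the state, without advancing time (a new reading comes with each control period).
- cams.capture(name): name is "scene" or "side" or "wrist"; returns (picture, depth): 400x640x3 uint8, blue, green, red; 400x640 float32, m along the optical axis (not along the pixel's ray), 0 where there is no reading.
- cams.calibration(name): a dict with "mtx" (3x3 intrinsics, pixels), "D" ([k1, k2, p1, p2, k3] as OpenCV has them; the pictures are not rectified), "camera_from_world" (4x4, takes a point from world to camera coordinates); the wrist camera has in their place "T_tool_cam" (4x4, takes a point from camera to tool coordinates, whose origin is the TCP and whose axes are the flange's). Camera axes: x right, y down, z forward; pixel columns grow to the right and rows downward; lengths in m; the calibration is good to about 2 mm. A picture is of the moment at which its call begins: read the wrist's pose just before it. calibration takes no time and is no camera call.
- job.close_job(): hands the job in; it is judged then, once.
The state is a dict: "time_s": time; "joints": joint angles; "qd": joint speeds; "joint_torque": joint torques, N m; "tcp_pos": TCP position; "eef_rot": TCP orientation; "contact_force": force on the tool from outside, world axes, zero at the start; "moment": the same for the moment, N m; "gripper_width": finger opening in m; "gripper_force": force on a finger pad.
Only numpy, scipy, OpenCV 4.12 (cv2) and the standard library are available. Lean on these libraries where they do the work, as an engineer would, in place of code of your own. Each camera call takes 0.05 s, during which the arm holds its last target. There are 200 camera calls.

## Task

Get the flat metal blank ready to have its end deburred: with the fingertips, first push the stop arm outward until it points straight out in line with the fence, leaving the blank where it is meanwhile, then gently push the blank along the ledge, flat and square to it, until about a third of its length (40 mm) sticks out past the open end. Push only: do not grip or lift the blank, do not let it tip or fall, and leave everything else on the ledge and the table where it is. Finish with the hand clear of everything.

Things in the scene. Friction and masses are not known exactly. Their poses are not given: they have to be found in the camera images.
- ledge: Fixed raised ledge: a block 420 mm long, 130 mm wide, its flat dark steel top 60 mm above the table. Origin on the table surface; x runs along the ledge towards its open end, z up. The block spans x -250 to +170 mm and y -56 to +74 mm. A steel fence 24 mm wide stands 14 mm above the top along the +y side (its face at y = +50 mm, x from -250 to +135 mm). The rest of the top is level and free; beyond the open end there is nothing down to the table.
- ledge_end (a point): Point on the top edge of the ledge's open end (ledge x = 170, y = 0, z = 60 mm); axes parallel to the ledge's, x pointing outward past the end.
- stop (a joint): Swing angle of the stop arm, rad: 0 = lying across the ledge at its open end, grows as its free end swings outward past the end; 1.57 = pointing straight out in line with the fence, clear of the blank's path; hard limit 1.9. It turns on a vertical pin at ledge x = 155, y = 62 mm with light friction (about 1 N at the free end) and stays where it is left.
- stop_tip (a point): Free end of the stop arm, on the centre line at mid height, 100 mm from the pin. The arm is a steel bar 12 mm thick and 16 mm high, its underside 4 mm and its top 20 mm above the ledge top.
- blank: Loose flat aluminium blank, 120 x 90 x 6 mm, about 0.18 kg, with round dark marks on top, lying flat on the ledge with a long side near the fence. Origin at the centre of its underside; x along its 120 mm length towards the open end, z up. Slides with ordinary friction.
- blank_lead (a point): Middle of the blank's leading short end (blank x = +60 mm), at its underside.
- socket: Bystander: steel wrench socket, 32 mm across, 38 mm tall, standing on the closed end of the ledge; origin under its centre.
- gauge_block: Bystander: steel block 22 x 30 x 22 mm on the closed end of the ledge; origin under its centre.
- bolt: Bystander: dark bolt standing on its 26 mm head, 45 mm tall, on the table beyond the open end of the ledge; origin under its centre.
- tap_wrench: Bystander: T-handled tap wrench lying on the table, about 96 x 90 mm, 18 mm high; origin under its hub.
- screwdriver: Bystander: screwdriver lying on the table; origin under its middle.
- tape: Bystander: round tape case, 60 mm across, 22 mm high, on the table; origin under its centre.
- oil_can: Bystander: green bottle, 64 mm across, 150 mm tall, standing on the table beyond the ledge; origin under its centre.
Mind the look-alikes: they are no part of the job. Several things have the shape of the blank; the one meant has the colours described above.

How it is judged (in metres and radians):
On the way, in this order (a step that is already met when the one before it is completed fails the run):
1. the stop arm is swung out (at least 1.3 rad) while the blank is still within 12 mm of where it lay (value of joint stop above 1.3 rad and distance of blank from where it was at the start of the episode below 0.012 m), for 0.2 s.
2. the blank's leading end sticks out past the open end by 28 mm or more, blank flat (x of blank_lead in the frame of ledge_end above 0.028 m and angle between blank's own z axis and vertical below 0.05 rad), for 0.2 s.
At the end, for the whole second after the job is handed in: the blank lies still and flat on the ledge, square to it within 8 degrees and no more than 22 mm off its centre line, sticking out 40 mm +/- 12 mm past the open end; the stop arm stays swung out (at least 1.3 rad) (x of blank_lead in the frame of ledge_end between 0.028 and 0.052 m and y of blank in the frame of ledge_end between -0.022 and 0.01 m and z of blank in the frame of ledge_end between -0.003 and 0.003 m and angle between blank's own z axis and vertical below 0.04 rad and angle between the x axis of blank and the x axis of ledge, either way round below 0.14 rad and value of joint stop above 1.3 rad and linear speed of blank below 0.01 m/s); the robot touches nothing.
It fails at once if the blank is lifted off the ledge (z of blank in the frame of ledge_end above 0.012 m).
It fails at once if the blank tips or falls (angle between blank's own z axis and vertical above 0.2 rad or z of blank in the frame of ledge_end below -0.015 m).
It fails at once if the blank is shot along (faster than 0.4 m/s) (linear speed of blank above 0.4 m/s).
It fails at once if a bystander is moved more than 20 mm (distance of any of socket, gauge_block, bolt, tap_wrench, screwdriver, tape, oil_can from where it was at the start of the episode above 0.02 m).
It also fails if it takes over 58 s, if anything falls off the work surface, if the arm or the gripper's body presses on something with over 40 N, if the wrist force passes 120 N, or if a joint passes its speed limit or range.

## Working session

There is one attempt and no reset: what is moved stays moved. The work goes in short steps, Python scripts to look and compute and a tool call to move; the robot and the scene stay as the last step left them, time stands still between calls to the robot, and variables do not carry over. Pictures are saved under pics/ and viewed, at most 10 in all, crops included, and the job is handed in when it is done.

Besides the shell and the picture viewer there is one more tool, called after "Call:" by a JSON object that holds its "fn" and its "kwargs", one argument or row to a line. step_arm: Moves the arm, as the interface text tells. Shift numbers are shares of 20 cm and turn numbers shares of 360 degrees, none past 1 either way. Its arguments: {"type":"object","properties":{"xyz":{"type":"array"},"yaw":{"type":"array"},"claw":{"type":"array"},"grip_force":{"type":"number"}},"required":["xyz","yaw","claw"]}

```bash
mkdir -p pics; cat > h.py <<'E'
import numpy as np, cv2
from plant import status, cams, job
def cast(name,uv,z,T=None):
    c=cams.calibration(name); K=np.array(c["mtx"]);D=np.array(c["D"])
    M=np.linalg.inv(np.array(c["camera_from_world"])) if T is None else T
    p=cv2.undistortPoints(np.array(uv,float).reshape(-1,1,2),K,D).reshape(-1,2)
    d=np.c_[p,np.ones(len(p))]@M[:3,:3].T; o=M[:3,3]
    return o+d*((z-o[2])/d[:,2])[:,None]
def world_map(name,depth):
    c=cams.calibration(name);K=np.array(c["mtx"]);D=np.array(c["D"]);M=np.linalg.inv(np.array(c["camera_from_world"]))
    v,u=np.mgrid[:400,:640]
    p=cv2.undistortPoints(np.stack([u,v],-1).reshape(-1,1,2).astype(float),K,D).reshape(400,640,2)
    P=np.dstack([p,np.ones((400,640))])*depth[...,None]
    return P@M[:3,:3].T+M[:3,3]
E
python3 - <<'E'
from h import *
s=status.get_state();print(s)
for n in("scene","side"):
    i,d=cams.capture(n);cv2.imwrite(f"pics/{n}.png",i);np.save(n+".npy",d)
    print(n,np.linalg.inv(np.array(cams.calibration(n)["camera_from_world"])).round(3))
E
```

```text
{'time_s': 0.0, 'joints': array([-6.00407848e+01,  2.05907942e+01,  6.33840824e-01, -1.96457958e-02,
       -7.01367534e+01, -1.65083838e+01]), 'qd': array([-0.06372145, -0.08273989,  0.05309335, -0.06619115, -0.02899497,
        0.00659785]), 'joint_torque': array([ 8.39077416e-05, -5.82723105e+01,  2.93053025e+01,  6.99721992e+00,
        6.92199043e-03, -2.03359104e-04]), 'tcp_pos': array([ 0.15689113, -0.6560292 ,  0.23963191]), 'eef_rot': array([ 1.79904908e+02, -8.92275974e-03, -1.66555851e+02]), 'contact_force': array([-0.6898423 , -0.00938907, -0.59125789]), 'moment': array([ 0.02818969, -0.00453721, -0.02474643]), 'gripper_force': 0.0, 'gripper_width': 0.0876781836597782}
scene [[ 0.028  0.599 -0.8    1.463]
 [ 1.    -0.018  0.022 -0.035]
 [-0.002 -0.8   -0.599  0.762]
 [ 0.     0.     0.     1.   ]]
side [[-0.985 -0.103  0.141  0.373]
 [-0.174  0.555 -0.813  0.906]
 [ 0.006 -0.825 -0.565  0.717]
 [ 0.     0.     0.     1.   ]]
```

View pics/scene.png

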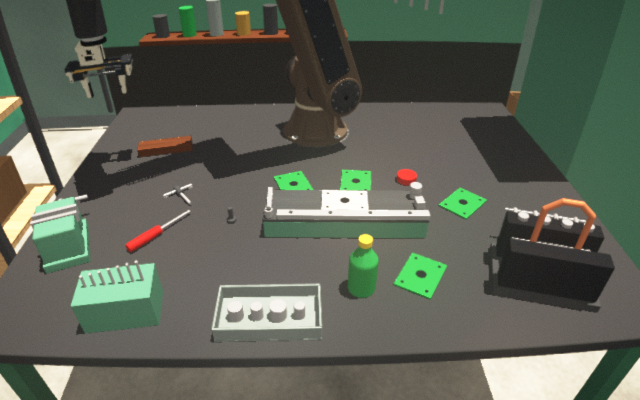

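View pics/side.png

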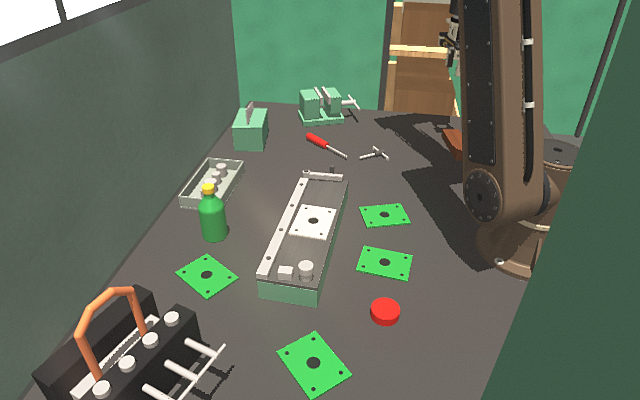

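The scene view shows the ledge with its open end to the left (about 268,210), the stop lying across it, the white blank at (345,202), and the socket and block at the right end. The fence runs along the side away from the robot.

```bash
python3 - <<'E'
from h import *
for n in("scene","side"):
    i=cv2.imread(f"pics/{n}.png");d=np.load(n+".npy");W=world_map(n,d);z=W[...,2]
    roi=np.zeros(z.shape,bool)
    if n=="scene": roi[170:245,255:440]=1
    else: roi[160:305,250:355]=1
    roi&=d>0
    print(n,"table z",np.median(z[(d>0)&(abs(z)<.02)]))
    hsv=cv2.cvtColor(i,cv2.COLOR_BGR2HSV)
    for nm,m in (("top",(abs(z-.06)<.006)),("fence",abs(z-.074)<.006),("blank",(hsv[...,2]>200)&(hsv[...,1]<40)&(abs(z-.066)<.004)),("high",z>.083)):
        P=W[roi&m]
        if len(P)<5: continue
        k=P[:,:2].astype(np.float32)
        print(nm,len(P),cv2.minAreaRect(k*1000),np.percentile(P,[1,50,99],axis=0).round(4).tolist())
    x0,x1,y0,y1=(250,445,160,245) if n=="scene" else (240,365,155,305)
    cv2.imwrite(f"pics/{n}_c.png",cv2.resize(i[y0:y1,x0:x1],None,fx=4,fy=4,interpolation=cv2.INTER_CUBIC))
E
```

```text
scene table z -0.0003572798398411847
top 3191 ((529.99169921875, 64.25593566894531), (421.86676025390625, 139.5776824951172), 87.73345947265625) [[0.4631, -0.1433, 0.0546], [0.5243, 0.0563, 0.06], [0.6026, 0.262, 0.0659]]
fence 1328 ((542.357177734375, 64.69284057617188), (415.24298095703125, 115.5112075805664), 86.965087890625) [[0.4871, -0.1385, 0.0681], [0.585, 0.0779, 0.0732], [0.6031, 0.2663, 0.0796]]
blank 837 ((526.8174438476562, 10.712234497070312), (282.88427734375, 114.38853454589844), 88.28833770751953) [[0.4736, 0.0027, 0.0625], [0.5205, 0.0599, 0.0655], [0.5623, 0.1223, 0.0687]]
high 266 ((554.9927368164062, 84.38162231445312), (322.9202880859375, 345.44512939453125), 46.85955810546875) [[0.4889, -0.138, 0.0832], [0.5821, 0.0932, 0.0997], [0.7841, 0.2673, 0.1515]]
side table z 0.001398850027284959
top 3603 ((530.0194702148438, 66.09153747558594), (424.3456726074219, 129.74014282226562), 87.72718048095703) [[0.4624, -0.1302, 0.0554], [0.5202, 0.1447, 0.0614], [0.5852, 0.2772, 0.0658]]
fence 1803 ((535.69921875, 67.11300659179688), (421.7252502441406, 121.18047332763672), 87.86122131347656) [[0.4779, -0.1299, 0.068], [0.5767, 0.0916, 0.0745], [0.6009, 0.2733, 0.0793]]
blank 1048 ((517.0327758789062, 31.546417236328125), (192.4832000732422, 92.41429901123047), 84.4035873413086) [[0.4749, 0.0055, 0.0644], [0.5197, 0.0718, 0.0675], [0.5655, 0.1257, 0.0697]]
high 303 ((535.8900756835938, 66.66273498535156), (408.0423278808594, 109.93253326416016), 88.46538543701172) [[0.4844, -0.1368, 0.0831], [0.5058, 0.2589, 0.0933], [0.5808, 0.2713, 0.1018]]
```

View pics/side_c.png

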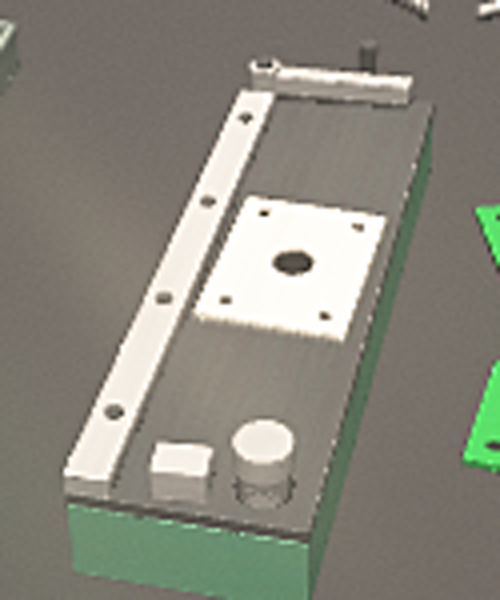

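Ledge measured: origin about (0.519, 0.026), with its x axis at about -92.3°. The blank's centre is near ledge (-39, -2). Next I move over the stop end, keeping the hand high.

Call:
{"fn": "step_arm", "kwargs": {
  "xyz": [
    [-0.777, 0.778, 0],
    [-0.777, 0.778, 0],
    [-0.777, 0.778, 0],
    [-0.777, 0.778, 0],
    [-0.777, 0.778, 0],
    [-0.777, 0.778, 0]
  ],
  "yaw": [0, 0, 0, 0, 0, 0],
  "claw": [1, 1, 1, 1, 1, 1]
}}

```text
time_s: 0.6
tcp_pos: [0.2735, -0.4651, 0.2406]
eef_rot: [180.0, 0.1, -166.4]
contact_force: [-0.4, -0.3, -0.3]
gripper_width: 0.0533
gripper_force: 0.0
```

Call:
{"fn": "step_arm", "kwargs": {
  "xyz": [
    [-0.777, 0.778, 0],
    [-0.777, 0.778, 0],
    [-0.777, 0.778, 0],
    [-0.777, 0.778, 0],
    [-0.777, 0.778, 0],
    [-0.777, 0.778, 0]
  ],
  "yaw": [0, 0, 0, 0, 0, 0],
  "claw": [1, 1, 1, 1, 1, 1]
}}

```text
time_s: 1.1
tcp_pos: [0.3888, -0.278, 0.2407]
eef_rot: [180.0, 0.1, -166.4]
contact_force: [0.4, 0.1, -0.2]
gripper_width: 0.013
gripper_force: 0.0
```

Call:
{"fn": "step_arm", "kwargs": {
  "xyz": [
    [-0.777, 0.778, 0],
    [-0.777, 0.778, 0],
    [-0.777, 0.778, 0],
    [-0.777, 0.778, 0],
    [-0.777, 0.778, 0],
    [-0.777, 0.778, 0],
    [-0.777, 0.778, 0],
    [-0.777, 0.778, 0],
    [-0.777, 0.778, 0],
    [-0.777, 0.778, 0],
    [-0.777, 0.778, 0],
    [-0.777, 0.778, 0],
    [-0.777, 0.778, 0]
  ],
  "yaw": [-0.2064, -0.2064, -0.2064, -0.2064, -0.2064, -0.2064, -0.2064, -0.2064, -0.2064, -0.2064, -0.2064, -0.2064, -0.2064],
  "claw": [1, 1, 1, 1, 1, 1, 1, 1, 1, 1, 1, 1, 1]
}}

```text
time_s: 2.18
tcp_pos: [0.5017, -0.0941, 0.2403]
eef_rot: [180.0, -0.0, -92.4]
contact_force: [0.7, -0.2, 0.4]
gripper_width: 0.0004
gripper_force: 0.0
```

```bash
python3 - <<'E'
from h import *
s=status.get_state();print(s["time_s"],s["tcp_pos"],s["eef_rot"],s["gripper_width"])
i,d=cams.capture("wrist");cv2.imwrite("pics/w1.png",i);np.save("w1.npy",d)
print(np.array(cams.calibration("wrist")["T_tool_cam"]).round(3))
E
```

```text
2.1833 [ 0.50166772 -0.0940628   0.24033536] [ 1.79971933e+02 -1.16535702e-05 -9.23648640e+01] 0.0004396407333949109
[[-0.001 -0.964 -0.266  0.073]
 [ 1.    -0.001 -0.    -0.001]
 [ 0.    -0.266  0.964 -0.144]
 [ 0.     0.     0.     1.   ]]
```

View pics/w1.png

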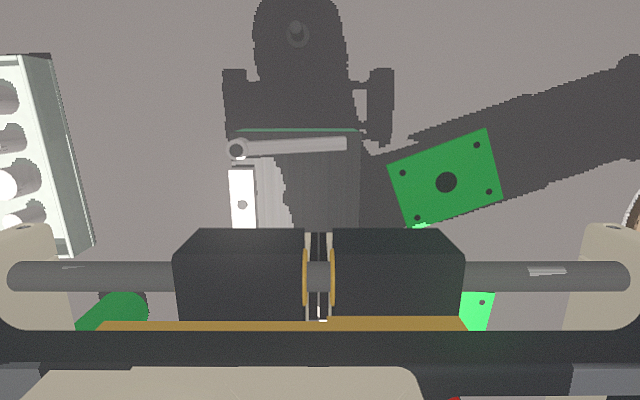

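The wrist picture shows the stop from its pin (238,150) to its tip (346,143), the open end edge near row 131, and the fence end at (229–254,166). The bolt at about (297,33) is well past the end.

```bash
cat >> h.py <<'E'
from scipy.spatial.transform import Rotation as R
O=np.array([.5194,.0259]);a=np.radians(-92.27);EX=np.array([np.cos(a),np.sin(a)]);EY=np.array([-EX[1],EX[0]])
def led(P): d=np.asarray(P)[...,:2]-O; return np.stack([d@EX,d@EY],-1)*1000
def wristT(s):
    T=np.eye(4);T[:3,:3]=R.from_euler("xyz",s["eef_rot"],degrees=True).as_matrix();T[:3,3]=s["tcp_pos"]
    return T@np.array(cams.calibration("wrist")["T_tool_cam"])
E
python3 - <<'E'
from h import *
s=status.get_state();T=wristT(s)
print("tcp",led(s["tcp_pos"]))
print("stop pin,tip",led(cast("wrist",[(238,150),(346,143)],.080,T)).round(1))
print("fence end",led(cast("wrist",[(229,166),(254,166)],.074,T)).round(1))
print("end edge",led(cast("wrist",[(236,132),(360,131),(360,220)],.06,T)).round(1))
i=cv2.imread("pics/side.png");W=world_map("side",np.load("side.npy"))
m=(i.min(2)>170).astype(np.uint8);m[:202]=0;m[243:]=0;m[:,:288]=0;m[:,340:]=0
c=max(cv2.findContours(m,0,2)[0],key=cv2.contourArea)
q=cv2.boxPoints(cv2.minAreaRect(c));h=cv2.approxPolyDP(cv2.convexHull(c),6,True)[:,0]
L=led(cast("side",h,.066));print("blank corners",L.round(1),L.mean(0))
L2=led(cast("side",cv2.convexHull(c)[:,0],.066));print(cv2.minAreaRect(L2.astype(np.float32)))
for n in("scene","side"):
    W=world_map(n,np.load(n+".npy"));i=cv2.imread(f"pics/{n}.png")
    g=(i[...,1]>100)&(i[...,0]<60)&(i[...,2]<60)&(W[...,2]>.05)&(W[...,2]<.15)&(W[...,0]>.6)
    print("oil",np.percentile(W[g],[3,97],axis=0).round(3),led(W[g].mean(0)))
    g=(W[...,2]>.078)&(W[...,2]<.11); L=led(W[g]);k=(L[:,0]<-120)&(L[:,0]>-270)&(abs(L[:,1])<45);print("byst",np.percentile(L[k],[2,98],axis=0).round(0))
E
```

```text
tcp [120.60269948 -12.95175296]
stop pin,tip [[156.6  62.7]
 [162.7 -38. ]]
fence end [[140.5  73.9]
 [140.4  49.8]]
end edge [[171.7  68.4]
 [172.3 -53.2]
 [ 80.1 -56. ]]
blank corners [[  23.1   41.1]
 [  20.2  -44.7]
 [-100.7  -42.9]
 [ -94.7   46.4]] [-3.80142764e+01 -5.04193500e-03]
((-39.25476837158203, -0.462982177734375), (90.49730682373047, 125.43030548095703), 88.3084945678711)
oil [[0.779 0.055 0.051]
 [0.803 0.091 0.112]] [-54.01591865 272.28089721]
byst [[-241.  -39.]
 [-212.   31.]]
oil [[0.74  0.08  0.065]
 [0.74  0.082 0.067]] [-63.68212726 218.15435118]
byst [[-245.  -41.]
 [-216.   28.]]
```

Call:
{"fn": "step_arm", "kwargs": {
  "xyz": [
    [0, 0, 0.2],
    [0, 0, 0.4],
    [0, 0, 0.55],
    [0, 0, 0.65],
    [0, 0, 0.74],
    [0, 0, 0.79],
    [0, 0, 0.79],
    [0, 0, 0.79]
  ],
  "yaw": [0, 0, 0, 0, 0, 0, 0, 0],
  "claw": [1, 1, 1, 1, 1, 1, 1, 1]
}}

```text
time_s: 2.9
tcp_pos: [0.502, -0.0941, 0.0827]
eef_rot: [180.0, -0.0, -92.3]
contact_force: [-0.4, -0.2, 0.8]
gripper_width: 0.0004
gripper_force: 0.0
```

Call:
{"fn": "step_arm", "kwargs": {
  "xyz": [
    [0.05, 0, 0],
    [0.095, 0, 0],
    [0.13, 0.005, 0],
    [0.17, 0.01, 0],
    [0.21, 0.015, 0],
    [0.245, 0.01, 0],
    [0.28, 0, 0],
    [0.31, -0.005, 0],
    [0.345, -0.014, 0],
    [0.375, -0.035, 0],
    [0.405, -0.055, 0],
    [0.44, -0.08, 0],
    [0.47, -0.104, 0],
    [0.49, -0.13, 0],
    [0.51, -0.16, 0],
    [0.525, -0.19, 0],
    [0.54, -0.22, 0],
    [0.547, -0.24, 0],
    [0.547, -0.24, 0],
    [0.547, -0.24, 0]
  ],
  "yaw": [0, 0, 0, 0, 0, 0, 0, 0, 0, 0, 0, 0, 0, 0, 0, 0, 0, 0, 0, 0],
  "claw": [1, 1, 1, 1, 1, 1, 1, 1, 1, 1, 1, 1, 1, 1, 1, 1, 1, 1, 1, 1]
}}

```text
time_s: 4.57
tcp_pos: [0.5459, -0.2053, 0.0825]
eef_rot: [-180.0, -0.0, -92.2]
contact_force: [0.2, 0.4, 0.0]
gripper_width: 0.0005
gripper_force: 0.0
```

Call:
{"fn": "step_arm", "kwargs": {
  "xyz": [
    [0, 0.08, 0],
    [0, 0.15, 0],
    [0, 0.15, -0.15],
    [0, 0.15, -0.35],
    [0, 0.15, -0.55],
    [0, 0.15, -0.75],
    [0, 0.15, -0.75],
    [0, 0.15, -0.75]
  ],
  "yaw": [0, 0, 0, 0, 0, 0, 0, 0],
  "claw": [1, 1, 1, 1, 1, 1, 1, 1]
}}

```text
time_s: 5.23
tcp_pos: [0.5168, -0.204, 0.2358]
eef_rot: [-179.6, -0.0, -92.2]
contact_force: [-0.5, -0.8, -1.6]
gripper_width: 0.0004
gripper_force: 0.0
```

```bash
python3 - <<'E'
from h import *
s=status.get_state();print(s["time_s"],led(s["tcp_pos"]),s["tcp_pos"],s["eef_rot"])
i,d=cams.capture("side");cv2.imwrite("pics/s2.png",i)
cv2.imwrite("pics/s2c.png",cv2.resize(i[130:310,230:380],None,fx=3.3,fy=3.3,interpolation=cv2.INTER_CUBIC))
E
```

```text
5.2333 [229.8291818    6.54762048] [ 0.51683927 -0.20400817  0.23583807] [-1.79622802e+02 -1.49069904e-02 -9.22179561e+01]
```

View pics/s2c.png

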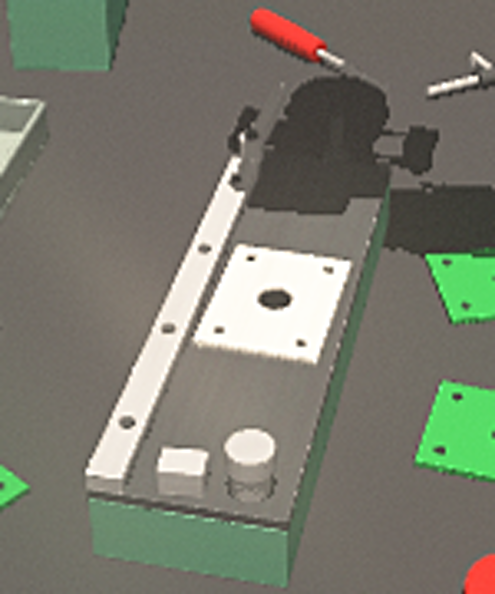

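The stop (upper end, partly in shadow) now lies in line with the fence, and the blank has not moved. Now I go behind the blank with the fingers 40 mm apart.

Call:
{"fn": "step_arm", "kwargs": {
  "xyz": [
    [-0.2, 0.02, 0],
    [-0.4, 0.03, 0],
    [-0.6, 0.038, 0],
    [-0.75, 0.038, 0],
    [-0.9, 0.038, 0],
    [-0.9, 0.038, 0]
  ],
  "yaw": [0, 0, 0, 0, 0, 0],
  "claw": [0.09, 0.09, 0.09, 0.09, 0.09, 0.09]
}}

```text
time_s: 5.78
tcp_pos: [0.5144, -0.0202, 0.2311]
eef_rot: [179.9, 0.0, -92.1]
contact_force: [0.6, -1.0, 0.2]
gripper_width: 0.0349
gripper_force: 0.0
```

Call:
{"fn": "step_arm", "kwargs": {
  "xyz": [
    [-0.2, 0, 0],
    [-0.4, 0, 0],
    [-0.6, 0, 0],
    [-0.75, 0, 0],
    [-0.875, 0, 0],
    [-0.875, 0, 0],
    [-0.875, 0, 0]
  ],
  "yaw": [0, 0, 0, 0, 0, 0, 0],
  "claw": [0.09, 0.09, 0.09, 0.09, 0.09, 0.09, 0.09]
}}

```text
time_s: 6.37
tcp_pos: [0.521, 0.1518, 0.2308]
eef_rot: [179.9, -0.1, -92.1]
contact_force: [0.0, -0.1, 0.7]
gripper_width: 0.0396
gripper_force: 0.0
```

```bash
python3 - <<'E'
from h import *
s=status.get_state();print(s["time_s"],led(s["tcp_pos"]),s["tcp_pos"],s["eef_rot"],s["gripper_width"]);T=wristT(s)
i,d=cams.capture("wrist");cv2.imwrite("pics/w2.png",i)
i,d=cams.capture("scene");W=world_map("scene",d);L=led(W);z=W[...,2]
k=(d>0)&(z>.066)&(z<.086)&(L[...,0]>176)&(L[...,0]<275)&(L[...,1]>-50)&(L[...,1]<90)
print("stop pts",k.sum(),cv2.minAreaRect(L[k].astype(np.float32)) if k.sum()>3 else "")
E
```

```text
6.3667 [-125.83839171   -3.37842024] [0.52100851 0.15177346 0.23081553] [ 1.79853550e+02 -9.97540526e-02 -9.21160021e+01] 0.03957525930956627
stop pts 223 ((216.95619201660156, 60.7797966003418), (79.92964935302734, 16.745685577392578), 0.4776199758052826)
```

View pics/w2.png

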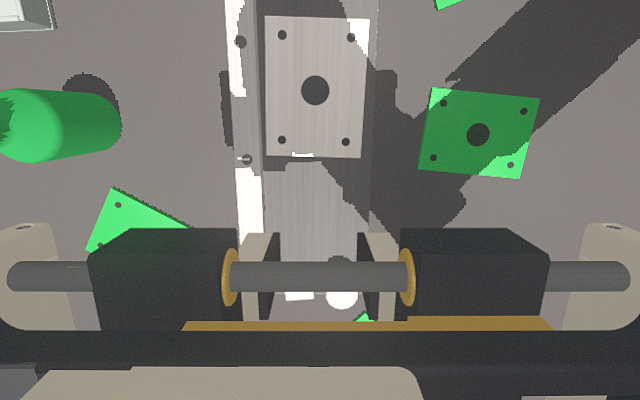

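The wrist view shows the blank's trailing edge from (265,156) to (360,158) and its leading edge from (264,15) to (369,18). The depth data put the stop at y≈61, straight out.

```bash
python3 - <<'E'
from h import *
T=wristT(status.get_state())
L=led(cast("wrist",[(264,15),(369,18),(360,158),(265,156)],.066,T));print(L.round(1),L.mean(0))
E
```

```text
[[ 26.3  43.9]
 [ 23.9 -46.2]
 [-96.8 -42.4]
 [-94.8  48.2]] [-35.32045971   0.89134468]
```

Call:
{"fn": "step_arm", "kwargs": {
  "xyz": [
    [0, 0, 0.2],
    [0, 0, 0.4],
    [0, 0, 0.55],
    [0, 0, 0.65],
    [0, 0, 0.71],
    [0, 0, 0.74],
    [0, 0, 0.75],
    [0, 0, 0.75],
    [0, 0, 0.75]
  ],
  "yaw": [0, 0, 0, 0, 0, 0, 0, 0, 0],
  "claw": [0.09, 0.09, 0.09, 0.09, 0.09, 0.09, 0.09, 0.09, 0.09]
}}

```text
time_s: 7.22
tcp_pos: [0.5224, 0.1509, 0.0835]
eef_rot: [-179.9, 0.0, -92.3]
contact_force: [-0.1, -0.4, 0.7]
gripper_width: 0.04
gripper_force: 0.0
```

Call:
{"fn": "step_arm", "kwargs": {
  "xyz": [
    [0, 0, 0.02],
    [0, 0, 0.032],
    [0, 0, 0.032],
    [0, 0, 0.032]
  ],
  "yaw": [0, 0, 0, 0],
  "claw": [0.09, 0.09, 0.09, 0.09]
}}

```text
time_s: 7.55
tcp_pos: [0.5218, 0.1511, 0.0763]
eef_rot: [-180.0, 0.0, -92.2]
contact_force: [-0.1, 0.0, 0.4]
gripper_width: 0.0399
gripper_force: 0.0
```

Call:
{"fn": "step_arm", "kwargs": {
  "xyz": [
    [0.03, 0, 0],
    [0.07, 0, 0],
    [0.1, 0, 0],
    [0.13, 0, 0],
    [0.16, 0, 0],
    [0.2, 0, 0],
    [0.25, 0, 0],
    [0.3, 0, 0],
    [0.35, 0, 0],
    [0.4, 0, 0],
    [0.45, 0, 0],
    [0.5, 0, 0],
    [0.55, 0, 0],
    [0.6, 0, 0],
    [0.65, 0, 0],
    [0.69, 0, 0],
    [0.72, 0, 0],
    [0.74, 0, 0],
    [0.75, 0, 0],
    [0.75, 0, 0]
  ],
  "yaw": [0, 0, 0, 0, 0, 0, 0, 0, 0, 0, 0, 0, 0, 0, 0, 0, 0, 0, 0, 0],
  "claw": [0.09, 0.09, 0.09, 0.09, 0.09, 0.09, 0.09, 0.09, 0.09, 0.09, 0.09, 0.09, 0.09, 0.09, 0.09, 0.09, 0.09, 0.09, 0.09, 0.09]
}}

```text
time_s: 9.22
tcp_pos: [0.5158, 0.0007, 0.0761]
eef_rot: [180.0, -0.0, -92.3]
contact_force: [0.6, -0.2, -0.5]
gripper_width: 0.0399
gripper_force: 0.0
```

```bash
python3 - <<'E'
from h import *
s=status.get_state();print(s["time_s"],led(s["tcp_pos"]),s["tcp_pos"],s["eef_rot"],s["contact_force"])
i,d=cams.capture("wrist");cv2.imwrite("pics/w3.png",i)
E
```

```text
9.2167 [25.32795934 -2.58389981] [0.51581492 0.00069426 0.07608424] [ 1.79980813e+02 -1.06548317e-02 -9.22684847e+01] [ 0.58165267 -0.2168235  -0.52594277]
```

View pics/w3.png

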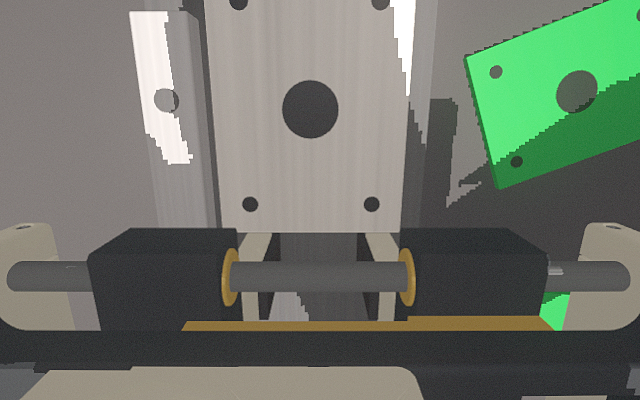

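The blank is square on and in contact with both fingers. Its trailing edge is at row 233 and its centre hole at (310,109).

```bash
python3 - <<'E'
from h import *
T=wristT(status.get_state())
print(led(cast("wrist",[(310,109),(218,233),(400,233),(250,204),(371,204),(238,2),(380,2)],.066,T)).round(1))
i,d=cams.capture("side");W=world_map("side",d);L=led(W);z=W[...,2]
k=(i.min(2)>110)&(abs(z-.066)<.005)&(abs(L[...,1])<35)&(L[...,0]>60)&(L[...,0]<260)
print(k.sum(),np.percentile(L[k],[1,50,99],axis=0).round(1))
E
```

```text
[[ 98.1   2.1]
 [ 37.6  49.2]
 [ 37.5 -43.1]
 [ 52.9  32.1]
 [ 52.8 -27.7]
 [141.9  32.2]
 [141.8 -27.8]]
134 [[ 61.  -10.8]
 [ 83.2  13.8]
 [136.1  33.6]]
```

Call:
{"fn": "step_arm", "kwargs": {
  "xyz": [
    [0.02, 0, 0],
    [0.05, 0, 0],
    [0.08, 0, 0],
    [0.11, 0, 0],
    [0.14, 0, 0],
    [0.17, 0, 0],
    [0.2, 0, 0],
    [0.225, 0, 0],
    [0.245, 0, 0],
    [0.26, 0, 0],
    [0.27, 0, 0],
    [0.272, 0, 0],
    [0.272, 0, 0],
    [0.272, 0, 0],
    [0.272, 0, 0]
  ],
  "yaw": [0, 0, 0, 0, 0, 0, 0, 0, 0, 0, 0, 0, 0, 0, 0],
  "claw": [0.09, 0.09, 0.09, 0.09, 0.09, 0.09, 0.09, 0.09, 0.09, 0.09, 0.09, 0.09, 0.09, 0.09, 0.09]
}}

```text
time_s: 10.57
tcp_pos: [0.5138, -0.0531, 0.0762]
eef_rot: [-180.0, -0.0, -92.2]
contact_force: [0.4, 0.6, -0.7]
gripper_width: 0.0399
gripper_force: 0.0
```

Call:
{"fn": "step_arm", "kwargs": {
  "xyz": [
    [-0.05, 0, 0],
    [-0.15, 0, 0],
    [-0.15, 0, -0.15],
    [-0.15, 0, -0.35],
    [-0.15, 0, -0.55],
    [-0.15, 0, -0.75],
    [-0.15, 0, -0.75],
    [-0.15, 0, -0.75]
  ],
  "yaw": [0, 0, 0, 0, 0, 0, 0, 0],
  "claw": [0.09, 0.09, 0.09, 0.09, 0.09, 0.09, 0.09, 0.09]
}}

```text
time_s: 11.23
tcp_pos: [0.5163, -0.0223, 0.229]
eef_rot: [-179.7, 0.1, -92.2]
contact_force: [-0.4, 1.0, -1.4]
gripper_width: 0.0398
gripper_force: 0.0
```

```bash
python3 - <<'E'
from h import *
s=status.get_state();print(s["time_s"],led(s["tcp_pos"]),s["tcp_pos"],s["eef_rot"],s["contact_force"])
i,d=cams.capture("wrist");cv2.imwrite("pics/w4.png",i)
E
```

```text
11.2333 [48.28406482 -1.16012862] [ 0.51632832 -0.02230022  0.2290239 ] [-1.79681708e+02  1.08393140e-01 -9.22084592e+01] [-0.43215694  1.00164538 -1.36466569]
```

View pics/w4.png

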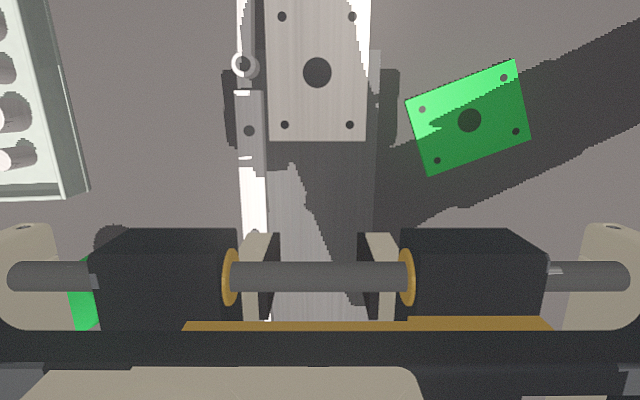

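The wrist view shows the blank's hole at (317,72), its trailing edge at row 140, the stop pin at (245,65), and the ledge end's right corner near (379,50).

```bash
python3 - <<'E'
from h import *
T=wristT(status.get_state())
print("hole,corner holes,trail",led(cast("wrist",[(317,72),(285,125),(350,125),(282,16),(352,16),(270,140),(365,140)],.066,T)).round(1))
print("pin",led(cast("wrist",[(245,65)],.08,T)).round(1),"fence end",led(cast("wrist",[(242,91)],.074,T)).round(1),"end",led(cast("wrist",[(379,50)],.06,T)).round(1))
E
```

```text
hole,corner holes,trail [[152.5  -0. ]
 [106.9  29.4]
 [106.9 -30.2]
 [197.   29.5]
 [196.9 -29.6]
 [ 93.3  43.7]
 [ 93.3 -44.5]]
pin [[156.7  60. ]] fence end [[136.3  65.2]] end [[171.3 -54.7]]
```

```bash
python3 -c "
from plant import job; print(job.close_job())"
```

```text
the job is handed in; nothing more can be done
None
```

The job is handed in (no verdict came back): by camera, the stop points straight out in line with the fence, the blank lies square and sticks out about 41 mm past the open end, and the hand is clear above.

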